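# Shut and lock the filter hatch of a bench dust extractor

### The job

The filter hatch on top of the bench dust extractor stands slightly open on its springy seal: set a fingertip in the slot of the orange fastener, press the hatch down until it is fully shut, and while keeping it pressed turn the fastener a quarter turn clockwise (seen from above) to its stop, so that the hatch stays shut and locked when you let go. Only push with the fingertips: grip nothing, do not lift the hatch, and leave the glue bottle, the model house and the screwdriver where they are.

Things in the scene. Friction and masses are not known exactly. Their poses are not given: they have to be found in the camera images.
- extractor: bench dust extractor, a grey box 290 (x) x 240 (y) x 120 mm high, fixed to the table; origin at the centre of its underside, z up; its own -x side is the front, toward the robot. Its top is the white hatch, framed by the grey rim, whose top is 120 mm above the table.
- hatch_edge (a point): middle of the hatch's front top edge. The white hatch (260 x 200 x 22 mm) hinges along its far (+x) top edge, which lies at x = +130 mm, 120 mm up, in the extractor's frame. A springy seal pushes it up; shutting it takes 5 to 6 N pressed down at the fastener, and past shut it gives softly (1 N per 4 mm or so) to a stop. It springs up again unless the fastener holds it.
- hatch (a joint): angle of the hatch in rad: 0 = shut, top flush with the rim; positive = front edge raised. About 0.10 when free (fastener 20 mm too high), lower stop at -0.03 (fastener 6 mm below flush).
- cam (a joint): angle of the orange fastener in rad, growing clockwise seen from above. 0 to 0.3 at the start (unlocked), stop at 1.62. It stays where left and turns with 0.1 to 0.3 Nm. From about 0.9 on, a tongue under it swings below a catch, only while the hatch is pressed to between +0.005 and -0.03 rad; if higher, it strikes or passes over the catch: turn back, then press.
- slot_floor (a point): centre of the floor of the fastener's slot, on its axis; z is the axis (up), y runs along the slot. Orange disc 108 mm across, flush in the hatch, with a black-floored slot right across: 38 mm wide, 108 long, 14 deep, upright sides, ends closed by the hatch. In the extractor's frame it lies at x = -65, y = 0 mm, and 106 mm up when the hatch is shut.
- pointer (a point): on the slot floor, 43 mm from the axis toward the slot's own -y end, where a white pointer is painted. At cam = 0 it points to the extractor's -y (red mark on the hatch), at 1.57 to the extractor's front, -x (green mark). A fingertip set here or about 30 mm from the axis turns the fastener by pushing the slot's side along an arc.
- glue: white glue bottle with orange cap, 56 mm diameter, 150 mm tall, standing to the +y side of the extractor; origin at the centre of its underside. Leave alone.
- model_house: white foam-board model house, 80 x 72 x about 80 mm high, standing to the -y side of the extractor; origin at the centre of its underside. Leave alone.
- screwdriver: red-handled screwdriver lying on the table in front of the extractor; origin under its middle. Leave alone.

How it is judged (in metres and radians):
On the way, in this order (a step that is already met when the one before it is completed fails the run):
1. the hatch is pressed shut with the fastener not yet turned to the catch (value of joint hatch below 0.015 rad and value of joint cam below 0.95 rad), for 0.1 s.
2. the fastener is turned to locked with the hatch shut (value of joint hatch below 0.02 rad and value of joint cam above 1.35 rad), for 0.2 s.
At the end, for the whole second after the job is handed in: The fastener stands at 1.35 rad or more (a full quarter turn is 1.57), the hatch is held shut by it alone, within 0.02 rad (about 4 mm at the fastener) of flush, at rest, and the glue bottle, model house and screwdriver are within 20 mm of where they stood (all of step 2 and value of joint hatch above -0.025 rad and velocity of joint hatch between -0.1 and 0.1 rad/s and velocity of joint cam between -0.1 and 0.1 rad/s and distance of each of glue, model_house, screwdriver from where it was at the start of the episode below 0.02 m); the robot touches nothing.
It fails at once if the hatch is lifted open (value of joint hatch above 0.22 rad).
It fails at once if the glue bottle is moved more than 20 mm, lifted or carried (distance of glue from where it was at the start of the episode above 0.02 m).
It fails at once if the model house is moved more than 20 mm, lifted or carried (distance of model_house from where it was at the start of the episode above 0.02 m).
It fails at once if the screwdriver is moved more than 20 mm, lifted or carried (distance of screwdriver from where it was at the start of the episode above 0.02 m).
It fails at once if the glue bottle is knocked over (angle between glue's own z axis and vertical above 0.4 rad).
It also fails if it takes over 40 s, if anything falls off the work surface, if the arm or the gripper's body presses on something with over 40 N, if the wrist force passes 120 N, or if a joint passes its speed limit or range.

### The arm

A 6-joint arm with a two-finger parallel gripper is mounted at the origin on the work surface. World frame = base frame: x ahead of the robot, y to its left, z up, the work surface at z = 0. Lengths are in mm, angles in rad, forces in N, time in s.
With the tool pointing down it reaches from about 275 to 750 mm from the base axis. Payload 10.2 kg.
Tool frame: the origin (TCP) lies between the finger pads; the fingertips stand 19 mm ahead of it and the grasp point (between the pads) is the TCP (tips_ahead is the distance from the TCP to the fingertips, in mm); z points along the fingers, y is the line along which they close (so a half turn about z gives the same grasp; the last joint's range is limited). The gripper opens to 85 mm and grips with 20 to 120 N. Pads are 22 mm wide; open, the fingers measure 114 mm over their backs; the gripper's body (76 mm by 85 mm) begins 54 mm behind the grasp point. The pads swing forward as they close: fully open they stand 13 mm farther back than shut.
Start: joints at [1.059, 0.313, 1.498, -0, 1.331, -0.223], TCP at [149.534, 503.26, 250.294] pointing down, gripper open.
Joint ranges: [-2.94, 2.94], [-0.97, 2.17], [0.19, 2.56], [-1.23, 4.37], [0.02, 3.11], [-2.88, 2.88]. Speed limits (rad/s): [2.39, 2.39, 3.01, 3.14, 3.14, 3.14].

### API

Orientations are given as a 3x3 rotation matrix whose columns are the frame's x, y, z axes.
In Python, from plant import * gives the robot as it stands.
- The arm moves only by the tool apply_moves, never from a script. Its argument "steps" is one flat list of numbers, 5 for each row, row after row: the closure, from -1 (fully open) to 1 (shut), then the shift along the tool's x, y, z in m, then the turn about the tool's z in degrees. In form: [hand, dx, dy, dz, twist, hand, dx, dy, dz, twist, ...]. A call has 1 to 12 rows; each row is the pose to reach, as a shift and turn from the pose commanded when the call began, along the tool's axes at that moment; what a row does not reach only later rows make up. A row lasts 1/12 s, in which the tool goes at most 41.7 mm and 7.16 degrees, less where a joint would pass 70% of its speed; a pose out of reach is approached as far as the arm can. A call with a gripper value outside its range is refused whole. The fingers move at their own pace and stop on an object; "squeeze" is the grip in N (left out, the last holds). Time passes only in rows, so rows that repeat a pose let the fingers close. It gives the time, the measured TCP pose, the force, the opening and the grip force at its end, in the units of the state.
- sense(): the state, without advancing time (a new reading comes with each control period).
- grab_frame(name): name is "side" or "top"; returns the picture (400x640x3 uint8, red, green, blue); there is no depth.
- camera_params(name): a dict with "fx", "fy", "cx", "cy" (pixels), "xyz" and "attitude" of the camera in the world. Camera axes: x right, y down, z forward; pixel columns grow to the right and rows downward; lengths in mm; the calibration is good to about 2 mm. A picture is of the moment at which its call begins. camera_params takes no time and is no camera call.
- finish_job(): hands the job in; it is judged then, once.
The state is a dict: "clock": time; "joint_positions": joint angles; "qvel": joint speeds; "effort": joint torques, N m; "eef_pos": TCP position; "eef_rot": TCP orientation; "contact_force": force on the tool from outside, world axes, zero at the start; "ft_torque": the same for the moment, N m; "opening": opening from 0.0 (shut) to 1.0 (fully open); "grasp_force": force on a finger pad.
Only numpy, scipy, OpenCV 4.12 (cv2) and the standard library are available. Lean on these libraries where they do the work, as an engineer would, in place of code of your own. Each camera call takes 0.05 s, during which the arm holds its last target. There are 200 camera calls.

## Working session

There is one attempt and no reset: what is moved stays moved. The work goes in short steps, Python scripts to look and compute and a tool call to move; the robot and the scene stay as the last step left them, time stands still between calls to the robot, and variables do not carry over. Pictures are saved under pics/ and viewed, at most 10 in all, crops included, and the job is handed in when it is done.

Besides the shell and the picture viewer there is one more tool, called by a JSON object that holds its "fn" and its "kwargs", one argument or row to a line. apply_moves: Moves the arm, as the interface text tells. Its arguments: {"type":"object","properties":{"steps":{"type":"array"},"squeeze":{"type":"number"}},"required":["steps"]}

```bash
mkdir -p pics
python3 - <<'E'
from plant import *
import cv2
for n in("side","top"):
    cv2.imwrite(f"pics/{n}0.png",grab_frame(n)[:,:,::-1]); print(n,camera_params(n))
print(sense())
E
```

```text
side {'fx': 500.60375835193054, 'fy': 500.60375835193054, 'cx': 315.5175075374509, 'cy': 204.47655767737035, 'xyz': array([ 720.1328386 , -513.75490632,  908.62085621]), 'attitude': array([[ 0.95478228,  0.24725494, -0.16509329],
       [ 0.29719518, -0.7785966 ,  0.5526865 ],
       [ 0.00811339, -0.5767602 , -0.81687321]])}
top {'fx': 505.74969081631957, 'fy': 505.74969081631957, 'cx': 309.7636428361672, 'cy': 211.415796404633, 'xyz': array([ 324.11619317,   48.55457851, 1211.00869419]), 'attitude': array([[-0.03838361, -0.97737546,  0.20799977],
       [-0.99925001,  0.0364777 , -0.01299238],
       [ 0.00511108, -0.20834247, -0.97804258]])}
{'clock': 0.1, 'joint_positions': array([ 1.05860029e+00,  3.13367986e-01,  1.49831898e+00,  3.48806022e-06,
        1.33100491e+00, -2.23449742e-01]), 'qvel': array([-1.94207751e-04, -1.60131074e-03, -1.30611045e-03, -4.19470084e-04,
       -5.13551941e-04,  4.33306802e-05]), 'effort': array([ 1.48791158e-03, -4.12904227e+01, -2.60145003e+01, -2.22119370e-04,
        3.06626171e-03,  2.70412369e-05]), 'eef_pos': array([149.43183172, 503.08059189, 249.82149005]), 'eef_rot': array([[-9.58601320e-01,  2.84751149e-01, -5.41670987e-04],
       [ 2.84751557e-01,  9.58600874e-01, -9.56493197e-04],
       [ 2.46883745e-04, -1.07113730e-03, -9.99999396e-01]]), 'contact_force': array([ 0.57390229,  0.56374081, -0.45477049]), 'ft_torque': array([ 0.01719086, -0.04597883, -0.07119738]), 'grasp_force': 0.0, 'opening': 0.9944191582457228}
```

View pics/top0.png

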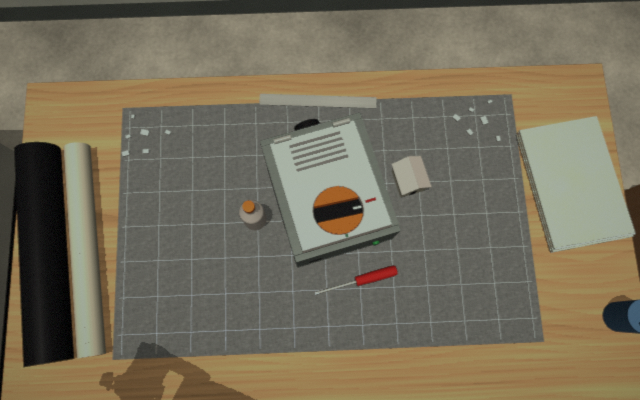

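View pics/side0.png

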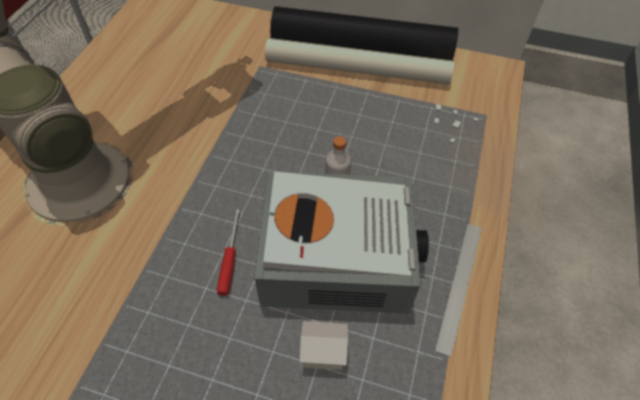

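The top view shows the extractor with the orange disc at about (339,210), the red mark at (370,200) and the white pointer at (357,207). The glue is at (250,212), the house at (411,175) and the screwdriver at (375,277). In the side view the disc is at about (304,218). Next I enlarge the disc in both views.

Run:
```python
import cv2
t=cv2.imread("pics/top0.png")[105:270,255:405]; s=cv2.imread("pics/side0.png")[160:310,250:430]
cv2.imwrite("pics/tc.png",cv2.resize(t,None,fx=3.6,fy=3.6,interpolation=cv2.INTER_CUBIC))
cv2.imwrite("pics/sc.png",cv2.resize(s,None,fx=4,fy=4,interpolation=cv2.INTER_CUBIC))
```

```text
(no output)
```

View pics/tc.png

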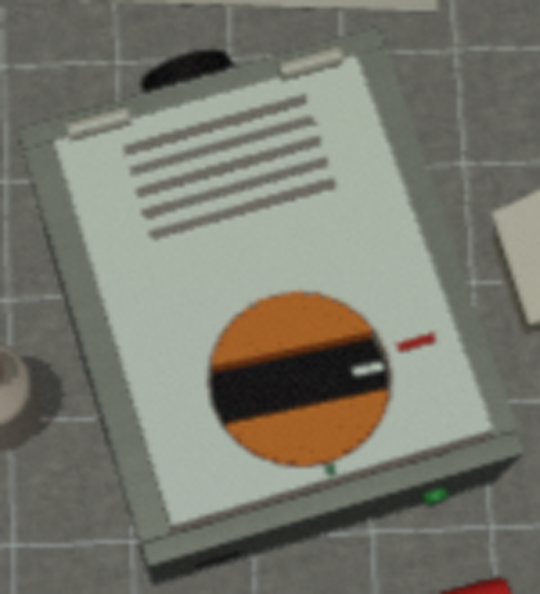

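View pics/sc.png

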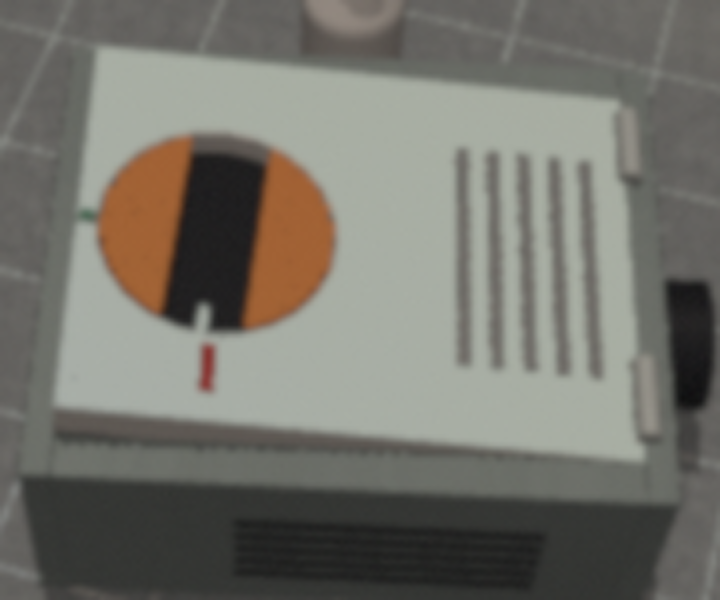

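The top crop shows the disc centre at crop (300,379), the pointer tip end at (368,370), the red mark at (416,342) and the rim corners at about (143,545), (520,452), (22,140) and (380,33). In the side crop the disc centre is (216,232), the pointer (203,318) and the red mark (207,368).

```bash
cat > h.py <<'E'
from plant import *
import numpy as np
P={}
def ray(n,u,v,z):
    c=P.setdefault(n,camera_params(n))
    d=c["attitude"]@np.array([(u-c["cx"])/c["fx"],(v-c["cy"])/c["fy"],1]);o=c["xyz"]
    return o+d*(z-o[2])/d[2]
def T(u,v,z):return ray("top",255+u/3.6,105+v/3.6,z)
def S(u,v,z):return ray("side",250+u/4,160+v/4,z)
E
python3 - <<'E'
from h import *
np.set_printoptions(precision=1,suppress=True)
print("rim",*[T(u,v,120) for u,v in((143,545),(520,452),(380,33),(22,140))])
print("rimS",*[S(u,v,120) for u,v in((22,477),(680,505))])
print("disc",T(300,379,139.5),S(216.5,232,139.5))
a,b=T(368,370,125),S(203,318,125);print("ptr",a,b)
print("red",T(416,342,139),S(207,368,139)); print("green",T(330,469,142),S(88,215,142))
print("slot ends",T(217,397,125),T(384,362,125))
print("slot upper edge",T(212,427-0,139.5)*0+T(230,421,139.5),T(380,390,139.5))
E
```

```text
rim [457.9  70.4 120. ] [ 506.  -160.6  120. ] [780.4 -91.5 120. ] [716.8 138.4 120. ]
rimS [ 508.5 -164.1  120. ] [784.8 -91.  120. ]
disc [552.2 -27.7 139.5] [553.7 -28.9 139.5]
ptr [559.4 -70.5 125. ] [559.3 -66.5 125. ]
red [572.6 -99.  139. ] [571.9 -98.3 139. ]
green [496.3 -42.6 142. ] [494.7 -39.5 142. ]
slot ends [546.   22.4 125. ] [564.  -80.6 125. ]
slot upper edge [528.1  15.5 139.5] [543.6 -75.4 139.5]
```

{"fn": "apply_moves", "kwargs": {
  "steps": [-0.2,-0.537,-0.394,0,-26,-0.2,-0.537,-0.394,0,-26,-0.2,-0.537,-0.394,0,-26,-0.2,-0.537,-0.394,0,-26,-0.2,-0.537,-0.394,0,-26,-0.2,-0.537,-0.394,0,-26,-0.2,-0.537,-0.394,0,-26,-0.2,-0.537,-0.394,0,-26,-0.2,-0.537,-0.394,0,-26,-0.2,-0.537,-0.394,0,-26,-0.2,-0.537,-0.394,0,-26,-0.2,-0.537,-0.394,0,-26]
}}

```text
clock: 1.1
eef_pos: [440.2, 119.6, 250.3]
eef_rot: [[-0.986, -0.164, -0.0], [-0.164, 0.986, 0.0], [0.0, 0.0, -1.0]]
contact_force: [-0.2, 1.3, 1.0]
opening: 0.598
grasp_force: 0.0
```

```bash
cat >> h.py <<'E'
def go(x,y,z,ang):
    s=sense();R=s["eef_rot"];p=s["eef_pos"]
    a=np.degrees(np.arctan2(R[1,1],R[0,1]))
    print("t",s["clock"].round(2),"tcp",p.round(1),"yang",a.round(1),"F",s["contact_force"].round(1),"M",s["ft_torque"].round(2),"open",round(s["opening"],2),"j6",s["joint_positions"][5].round(2))
    print("shift",(R.T@(np.array([x,y,z])-p)).round(1),"twist",round(a-ang,1))
E
python3 -c "
from h import *
go(552.5,-27.5,200,99.7)"
```

```text
Traceback (most recent call last):
  File "h.py", line 13, in go
    print("t",s["clock"].round(2),"tcp",p.round(1),"yang",a.round(1),"F",s["contact_force"].round(1),"M",s["ft_torque"].round(2),"open",round(s["opening"],2),"j6",s["joint_positions"][5].round(2))
              ^^^^^^^^^^^^^^^^
AttributeError: 'float' object has no attribute 'round'
```

{"fn": "apply_moves", "kwargs": {
  "steps": [-0.2,-0.087,-0.163,0,0,-0.2,-0.087,-0.163,0,0,-0.2,-0.087,-0.163,0,0,-0.2,-0.087,-0.163,0.05,0,-0.2,-0.087,-0.163,0.05,0,-0.2,-0.087,-0.163,0.05,0,-0.2,-0.087,-0.163,0.05,0,-0.2,-0.087,-0.163,0.05,0,-0.2,-0.087,-0.163,0.05,0,-0.2,-0.087,-0.163,0.05,0]
}}

```text
clock: 1.93
eef_pos: [552.0, -24.0, 201.5]
eef_rot: [[-0.986, -0.165, 0.002], [-0.165, 0.986, -0.0], [-0.002, -0.001, -1.0]]
contact_force: [0.3, 0.1, 0.3]
opening: 0.603
grasp_force: 0.0
```

```bash
sed -i 's/s\["clock"\].round(2)/round(s["clock"],2)/' h.py
python3 -c "
from h import *
import cv2
go(552.5,-27.5,160,99.7)
s=grab_frame('side')[120:320,200:440,::-1];t=grab_frame('top')[105:285,235:415,::-1]
cv2.imwrite('pics/s1.png',cv2.resize(s,None,fx=3,fy=3,interpolation=2))
"
```

```text
t 1.93 tcp [552.  -24.  201.5] yang 99.5 F [0.3 0.1 0.3] M [-0.06  0.06 -0.05] open 0.6 j6 -1.99
shift [ 0.2 -3.5 41.5] twist -0.2
```

View pics/s1.png

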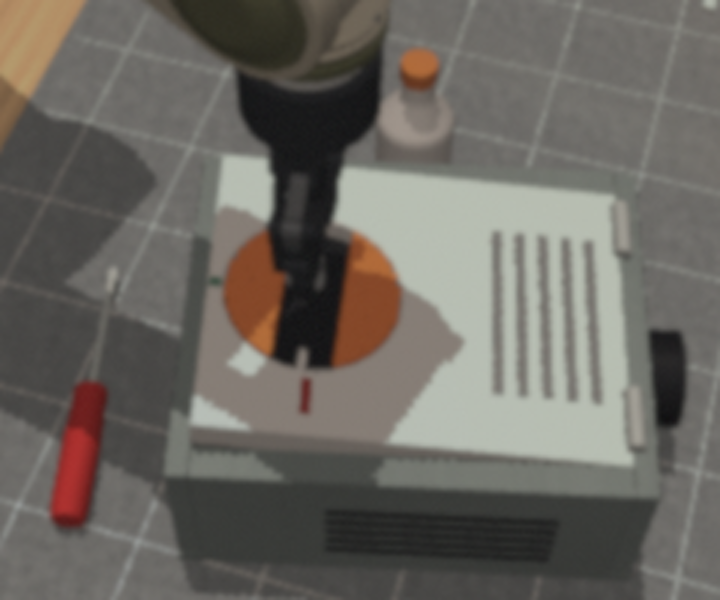

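The side crop shows both fingers over the disc, lined up with the black slot, with the near fingertip at about crop (310,285). I go down in small steps.

{"fn": "apply_moves", "kwargs": {
  "steps": [-0.2,0,-0.003,0.01,0,-0.2,0,-0.003,0.02,0,-0.2,0,-0.003,0.025,0,-0.2,0,-0.003,0.025,0,-0.2,0,-0.003,0.025,0]
}}

```text
clock: 2.45
eef_pos: [552.4, -27.8, 174.8]
eef_rot: [[-0.986, -0.164, -0.001], [-0.164, 0.986, 0.0], [0.001, 0.0, -1.0]]
contact_force: [-0.1, 0.6, 0.0]
opening: 0.598
grasp_force: 0.0
```

```bash
python3 -c "
from h import *
go(552.5,-27.5,160,99.7)
"
```

```text
t 2.45 tcp [552.4 -27.8 174.8] yang 99.5 F [-0.1  0.6  0. ] M [0.03 0.   0.01] open 0.6 j6 -2.0
shift [-0.2  0.3 14.8] twist -0.2
```

{"fn": "apply_moves", "kwargs": {
  "steps": [-0.2,0,0,0.008,0,-0.2,0,0,0.016,0,-0.2,0,0,0.024,0,-0.2,0,0,0.026,0,-0.2,0,0,0.026,0]
}}

```text
clock: 2.87
eef_pos: [552.1, -27.8, 148.4]
eef_rot: [[-0.986, -0.164, -0.002], [-0.164, 0.986, 0.0], [0.002, 0.001, -1.0]]
contact_force: [-0.3, -0.5, 0.8]
opening: 0.6
grasp_force: 0.0
```

```bash
python3 -c "
from h import *
go(552.5,-27.5,120,99.7)
"
```

```text
t 2.87 tcp [552.1 -27.8 148.4] yang 99.5 F [-0.3 -0.5  0.8] M [ 0.02 -0.   -0.  ] open 0.6 j6 -2.0
shift [-0.4  0.2 28.4] twist -0.2
```

{"fn": "apply_moves", "kwargs": {
  "steps": [-0.2,0,0,0.004,0,-0.2,0,0,0.008,0,-0.2,0,0,0.012,0,-0.2,0,0,0.014,0,-0.2,0,0,0.014,0]
}}

```text
clock: 3.28
eef_pos: [552.6, -27.9, 135.1]
eef_rot: [[-0.986, -0.164, 0.0], [-0.164, 0.986, -0.0], [-0.0, -0.0, -1.0]]
contact_force: [0.6, 0.2, 1.7]
opening: 0.599
grasp_force: 0.8
```

```bash
python3 -c "
from h import *
go(551.5,-27.5,120,99.7)
"
```

```text
t 3.28 tcp [552.6 -27.9 135.1] yang 99.5 F [0.6 0.2 1.7] M [-0.08 -0.09  0.03] open 0.6 j6 -2.0
shift [ 1.1  0.6 15.1] twist -0.2
```

{"fn": "apply_moves", "kwargs": {
  "steps": [-0.2,0,0,0.004,0,-0.2,0,0,0.008,0,-0.2,0,0,0.012,0,-0.2,0,0,0.014,0,-0.2,0,0,0.014,0]
}}

```text
clock: 3.7
eef_pos: [553.1, -27.8, 121.4]
eef_rot: [[-0.986, -0.164, 0.002], [-0.164, 0.986, -0.0], [-0.002, -0.0, -1.0]]
contact_force: [3.1, 1.5, 5.2]
opening: 0.598
grasp_force: 2.7
```

```bash
python3 -c "
from h import *
import cv2
go(551.5,-27.5,115,99.7)
s=grab_frame('side')[120:320,200:440,::-1]
cv2.imwrite('pics/s2.png',cv2.resize(s,None,fx=3,fy=3,interpolation=2))
"
```

```text
t 3.7 tcp [553.1 -27.8 121.4] yang 99.4 F [3.1 1.5 5.2] M [ 0.15 -0.47 -0.08] open 0.6 j6 -2.0
shift [1.5 0.6 6.4] twist -0.3
```

View pics/s2.png

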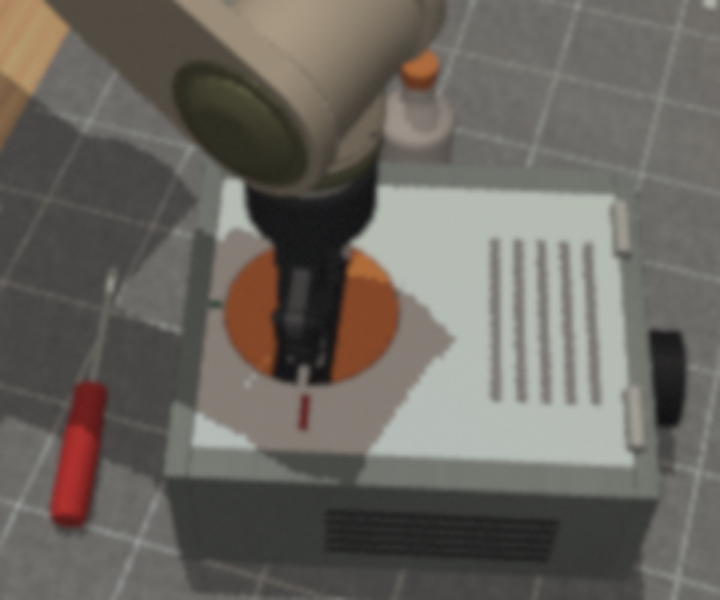

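The side crop shows the fingers in the slot and the hatch nearly flush. I press a few mm past shut and hold, then twist.

{"fn": "apply_moves", "kwargs": {
  "steps": [-0.2,0.001,0,0.002,0,-0.2,0.001,0,0.004,0,-0.2,0.001,0,0.005,0,-0.2,0.001,0,0.005,0,-0.2,0.001,0,0.005,0]
}}

```text
clock: 4.17
eef_pos: [552.5, -28.0, 117.1]
eef_rot: [[-0.986, -0.164, 0.003], [-0.164, 0.986, -0.0], [-0.003, -0.001, -1.0]]
contact_force: [3.9, 0.7, 7.0]
opening: 0.6
grasp_force: 3.4
```

```bash
python3 -c "
from h import *
go(551.5,-27.5,115,-10)
"
```

```text
t 4.17 tcp [552.5 -28.  117.1] yang 99.4 F [3.9 0.7 7. ] M [ 0.33 -0.64 -0.06] open 0.6 j6 -2.0
shift [0.9 0.6 2.1] twist 109.4
```

{"fn": "apply_moves", "kwargs": {
  "steps": [-0.2,0,0,0,6,-0.2,0,0,0,12,-0.2,0,0,0,18,-0.2,0,0,0,24,-0.2,0,0,0,30,-0.2,0,0,0,35,-0.2,0,0,0,40,-0.2,0,0,0,45,-0.2,0,0,0,50,-0.2,0,0,0,50]
}}

```text
clock: 5.0
eef_pos: [551.6, -27.4, 116.8]
eef_rot: [[-0.757, 0.653, 0.0], [0.653, 0.757, 0.001], [0.0, 0.001, -1.0]]
contact_force: [-0.0, 3.1, 8.8]
opening: 0.6
grasp_force: 3.8
```

```bash
python3 -c "
from h import *
go(551.5,-27.5,115,-10)
"
```

```text
t 5.0 tcp [551.6 -27.4 116.8] yang 49.2 F [-0.   3.1  8.8] M [ 0.53 -0.18  0.03] open 0.6 j6 -1.12
shift [ 0.  -0.1  1.8] twist 59.2
```

{"fn": "apply_moves", "kwargs": {
  "steps": [-0.2,0,0,0,6,-0.2,0,0,0,12,-0.2,0,0,0,18,-0.2,0,0,0,24,-0.2,0,0,0,30,-0.2,0,0,0,36,-0.2,0,0,0,42,-0.2,0,0,0,47,-0.2,0,0,0,50,-0.2,0,0,0,50]
}}

```text
clock: 5.83
eef_pos: [551.7, -27.4, 116.9]
eef_rot: [[0.012, 1.0, 0.001], [1.0, -0.012, 0.001], [0.001, 0.001, -1.0]]
contact_force: [-0.2, 2.4, 7.7]
opening: 0.607
grasp_force: 3.9
```

```bash
python3 -c "
from h import *
import cv2
go(551.5,-27.5,115,-10)
s=grab_frame('side')[120:320,200:440,::-1]
cv2.imwrite('pics/s3.png',cv2.resize(s,None,fx=3,fy=3,interpolation=2))
"
```

```text
t 5.83 tcp [551.7 -27.4 116.9] yang -0.7 F [-0.2  2.4  7.7] M [ 0.49 -0.18  0.14] open 0.61 j6 -0.25
shift [-0.1 -0.2  1.9] twist 9.3
```

View pics/s3.png

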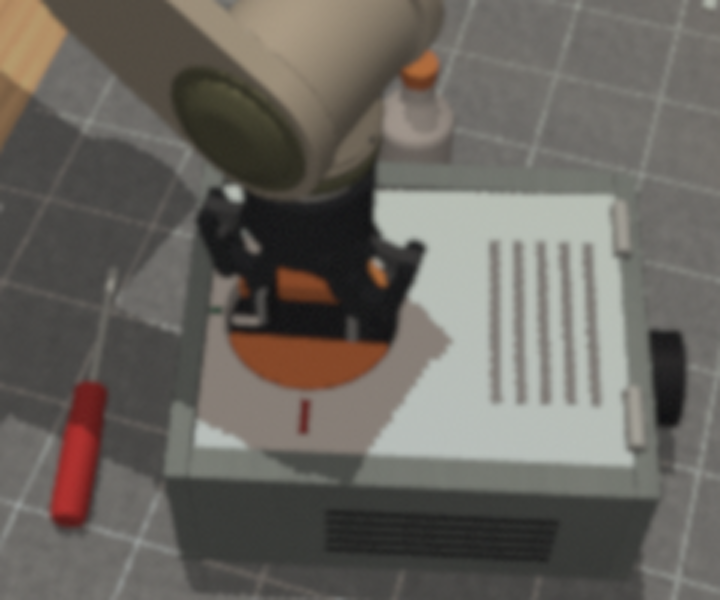

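The side crop shows the slot almost parallel to the hatch's long sides, lower edge (228,333)–(395,343), so the cam is at about 1.55. I turn a little further to the stop.

{"fn": "apply_moves", "kwargs": {
  "steps": [-0.2,0,0,0,3,-0.2,0,0,0,6,-0.2,0,0,0,8,-0.2,0,0,0,8,-0.2,0,0,0,8]
}}

```text
clock: 6.3
eef_pos: [551.2, -27.7, 116.7]
eef_rot: [[0.14, 0.99, -0.001], [0.99, -0.14, -0.002], [-0.002, -0.001, -1.0]]
contact_force: [-2.1, 1.5, 7.3]
opening: 0.603
grasp_force: 51.3
```

```bash
python3 -c "
from h import *
go(551.5,-27.5,115,0)
"
```

```text
t 6.3 tcp [551.2 -27.7 116.7] yang -8.1 F [-2.1  1.5  7.3] M [0.1  0.12 3.62] open 0.6 j6 -0.12
shift [0.3 0.3 1.7] twist -8.1
```

The moment of 3.6 Nm shows the fastener is at its stop. I back off within the slot's slack, then lift out.

{"fn": "apply_moves", "kwargs": {
  "steps": [-0.2,0,0,0,-5,-0.2,0,0,0,-11,-0.2,0,0,0,-17,-0.2,0,0,0,-17,-0.2,0,0,-0.004,-17,-0.2,0,0,-0.01,-17,-0.2,0,0,-0.02,-17,-0.2,0,0,-0.04,-17,-0.2,0,0,-0.07,-17,-0.2,0,0,-0.1,-17,-0.2,0,0,-0.13,-17,-0.2,0,0,-0.13,-17]
}}

```text
clock: 7.3
eef_pos: [553.0, -28.2, 252.5]
eef_rot: [[-0.147, 0.989, 0.009], [0.989, 0.147, -0.002], [-0.004, 0.008, -1.0]]
contact_force: [1.0, 0.2, 1.4]
opening: 0.6
grasp_force: 0.0
```

```bash
python3 -c "
from h import *
import cv2
go(551.5,-27.5,115,0)
s=grab_frame('side')[120:320,200:440,::-1]
cv2.imwrite('pics/s4.png',cv2.resize(s,None,fx=3,fy=3,interpolation=2))
"
```

```text
t 7.3 tcp [553.  -28.2 252.5] yang 8.5 F [1.  0.2 1.4] M [-0.02  0.02 -0.04] open 0.6 j6 -0.41
shift [  1.4  -2.5 137.4] twist 8.5
```

View pics/s4.png

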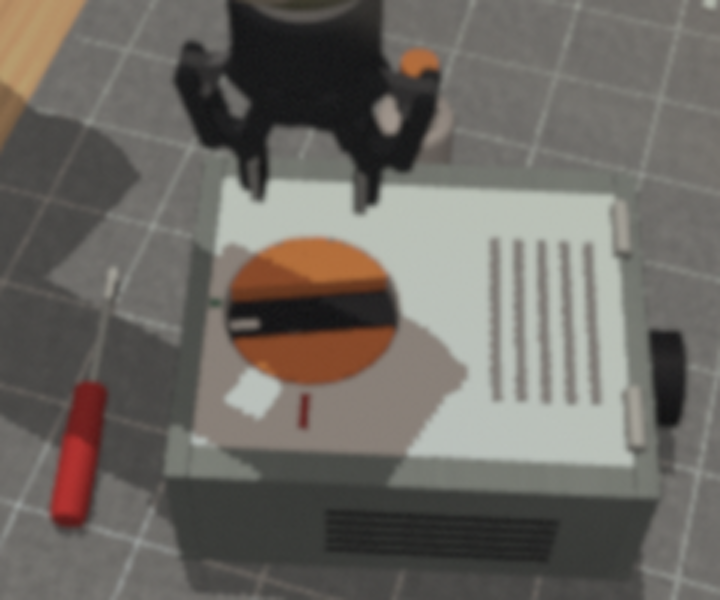

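The side crop shows the hatch flush and locked, but the slot has turned back a little: pointer at (245,324) against the green mark at (215,301). I measure the cam angle.

```bash
python3 -c "
from h import *
W=lambda u,v,z:ray('side',200+u/3,120+v/3,z)
def a(p,q):
    d=q-p;return np.arctan2(d[1],d[0]).round(3)
print('slot lower',a(W(232,337,120),W(397,326,120)),'hatch long edge',a(W(195,447,120),W(635,465,120)),'far edge',a(W(225,178,120),W(620,192,120)),'slot upper floor',a(W(230,303,120),W(388,290,120)))
print('pointer line',a(W(231,325,106),W(260,323,106)))
print('center->green',a(W(215,301,120),W(313,311,120)))
go(551.5,-27.5,180,0)
"
```

```text
slot lower 0.385 hatch long edge 0.26 far edge 0.263 slot upper floor 0.406
pointer line 0.389
center->green 0.186
t 7.35 tcp [552.2 -28.1 249.4] yang 8.5 F [ 0.7 -0.4 -1.1] M [-0.01 -0.02 -0.01] open 0.6 j6 -0.41
shift [ 0.8 -1.  69.3] twist 8.5
```

Cam is about 1.44, and the fingertips' floor friction dragged it back. To gain margin I go back in clear of the floor and turn to the stop again.

{"fn": "apply_moves", "kwargs": {
  "steps": [-0.2,0.001,-0.001,0.03,-4,-0.2,0.001,-0.001,0.06,-8,-0.2,0.001,-0.001,0.085,-8,-0.2,0.001,-0.001,0.1,-8,-0.2,0.001,-0.001,0.11,-8,-0.2,0.001,-0.001,0.116,-8,-0.2,0.001,-0.001,0.12,-8,-0.2,0.001,-0.001,0.123,-8,-0.2,0.001,-0.001,0.123,-8]
}}

```text
clock: 8.1
eef_pos: [550.5, -27.2, 123.4]
eef_rot: [[-0.283, 0.959, 0.0], [0.959, 0.283, -0.0], [-0.0, 0.0, -1.0]]
contact_force: [0.5, -0.4, -1.0]
opening: 0.604
grasp_force: 0.0
```

```bash
python3 -c "
from h import *
go(551.5,-27.5,126,-6)
"
```

```text
t 8.1 tcp [550.5 -27.2 123.4] yang 16.5 F [ 0.5 -0.4 -1. ] M [ 0.02  0.03 -0.05] open 0.6 j6 -0.55
shift [-0.6  0.9 -2.6] twist 22.5
```

No floor contact. I turn to the stop.

{"fn": "apply_moves", "kwargs": {
  "steps": [-0.2,-0.001,0.001,-0.001,4,-0.2,-0.001,0.001,-0.001,8,-0.2,-0.001,0.001,-0.001,12,-0.2,-0.001,0.001,-0.001,16,-0.2,-0.001,0.001,-0.001,19,-0.2,-0.001,0.001,-0.001,22,-0.2,-0.001,0.001,-0.001,23,-0.2,-0.001,0.001,-0.001,23]
}}

```text
clock: 8.77
eef_pos: [552.1, -27.7, 125.2]
eef_rot: [[0.111, 0.994, 0.002], [0.994, -0.111, -0.001], [-0.001, 0.002, -1.0]]
contact_force: [0.4, 1.3, 2.3]
opening: 0.598
grasp_force: 23.0
```

```bash
python3 -c "
from h import *
go(551.5,-27.5,126,-6)
"
```

```text
t 8.77 tcp [552.1 -27.7 125.2] yang -6.3 F [0.4 1.3 2.3] M [ 0.34 -0.22  1.87] open 0.6 j6 -0.15
shift [ 0.1 -0.6 -0.8] twist -0.3
```

At the stop (1.9 Nm). I back off a little and lift clear.

{"fn": "apply_moves", "kwargs": {
  "steps": [-0.2,0,0,0,-4,-0.2,0,0,0,-10,-0.2,0,0,0,-10,-0.2,0,0,-0.01,-10,-0.2,0,0,-0.03,-10,-0.2,0,0,-0.06,-10,-0.2,0,0,-0.09,-10,-0.2,0,0,-0.12,-10,-0.2,0,0,-0.14,-10,-0.2,0,0,-0.14,-10,-0.2,0,0,-0.14,-10]
}}

```text
clock: 9.68
eef_pos: [551.8, -27.9, 265.7]
eef_rot: [[-0.058, 0.998, 0.002], [0.998, 0.058, -0.001], [-0.001, 0.002, -1.0]]
contact_force: [0.5, 0.0, -1.1]
opening: 0.599
grasp_force: 0.0
```

```bash
python3 -c "
from h import *
import cv2
go(551.5,-27.5,115,0)
s=grab_frame('side')[120:320,200:440,::-1]
cv2.imwrite('pics/s5.png',cv2.resize(s,None,fx=3,fy=3,interpolation=2))
"
```

```text
t 9.68 tcp [551.8 -27.9 265.7] yang 3.3 F [ 0.5  0.  -1.1] M [ 0.04  0.05 -0.03] open 0.6 j6 -0.32
shift [  0.5  -0.6 150.7] twist 3.3
```

View pics/s5.png

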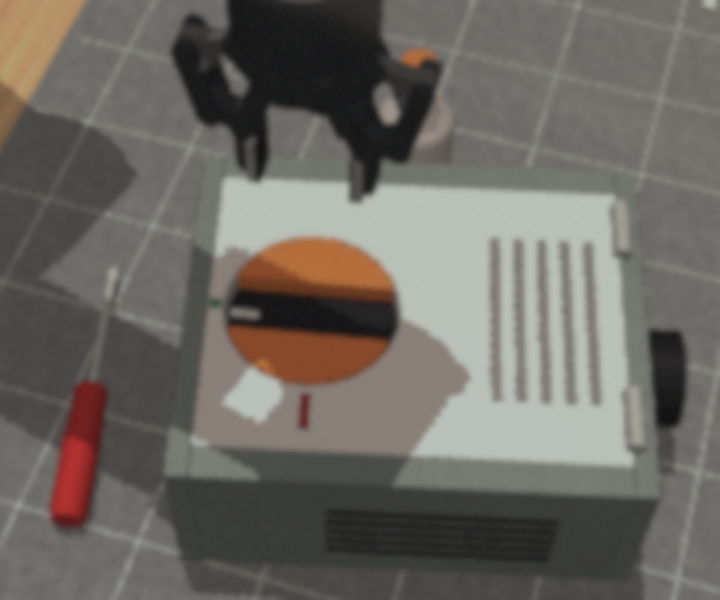

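The side crop shows the hatch flush and the slot pointing at the front, lower edge (230,326)–(395,338), parallel to the hatch's long edges. The gripper is clear, so I hand in.

```bash
python3 -c "
from plant import *
print(finish_job())"
```

```text
the job is handed in; nothing more can be done
None
```

The job is handed in: in the last picture the hatch was flush and stayed down with the gripper clear, the fastener stood at its quarter-turn stop, and nothing around the extractor looked moved; no verdict was returned.

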